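Open the solvent jug's press-and-turn safety cap

TASK

Open the white solvent jug so that it can be decanted: its orange child-proof cap lets go only while it is pressed firmly down and turned anticlockwise. Lift the cap off and set it down gently, right way up, inside the steel drip tray; leave the jug standing where it is, without twisting it round, and do not disturb the grey oil jug or the tools on the bench.

Things in the scene. Friction and masses are not known exactly. Their poses are not given: they have to be found in the camera images.
- solvent_jug: White round plastic jug, 120 mm in diameter, smooth polyethylene, part full (1.6 to 2.4 kg), standing loose: it slips on the bench; paper label, orange stripe, red-edged hazard diamond. Origin: centre of its underside; z up. Its ear handle is on its +x side and reaches 81 mm from the axis and up to 169 mm above the bench.
- jug_rim (a point): Centre of the white jug's neck rim, under the cap, on the jug's axis, 194 mm above the bench. Two lugs on the neck hold the hidden inner cap: driven up to 70 degrees anticlockwise it is free and the whole cap lifts straight off; 20 degrees later it meets a solid stop, still free. Forced on (about 0.25 N m) the jug twists. Freedom cannot be seen; before it, pulling lifts the jug.
- jug_handle (a point): Point in the bar of the white jug's ear handle, 72 mm from the jug's axis, 130 mm above the bench; shows how the jug is turned.
- safety_cap: Orange ribbed outer shell of the child-proof cap, 58 mm in diameter, 60 over the ribs, 47.5 mm high with its grip bar; whole cap 110 g. Origin: on its axis at the shell's lower rim (178 mm above the bench while fitted); z up, x along the grip bar. It spins freely both ways on the hidden inner cap unless pressed down; shell and inner cap come off together.
- cap_deck (a point): Centre of the shell's flat deck, 31.5 mm above the shell's origin, at the foot of the grip bar. A spring holds the shell up: it starts to sink at 8 N and is fully down, 4.5 mm lower, at 14 N against a hard stop; let go, it springs up. More than 1.5 mm down, its teeth drive the inner cap, after up to 25 degrees of slack, against under 0.12 N m.
- cap_bar (a point): Centre of the top of the grip bar: 46 mm long, 12 mm thick, 16 mm high, across the deck. If the shell sinks only 1 mm however hard it is pressed, its teeth stand on one of six hidden dogs 60 degrees apart: turn it up to 40 degrees and press again, and it drops to 4.5 mm. Let up between strokes, shell and bar can turn back while the inner cap stays, so several strokes add up.
- drip_tray: Shallow dark steel drip tray on the bench, 135 x 135 mm outside, walls 14 mm high and 3 mm thick, floor 3 mm thick; fixed. Origin: centre of its underside; x and y along its sides, z up.
- oil_jug: Grey round oil jug, 104 mm in diameter, 184 mm high, with a yellow label, a blue stripe and a plain black cap; a bystander of about 1.8 kg. Origin: centre of its underside. It and the white jug may stand in either place.
- pliers: Pliers with red handles, 171 x 56 x 12 mm, lying on the bench at the front; a bystander. Origin: centre of their underside.
- screwdriver_blue: Blue screwdriver, 175 x 25 x 27 mm, lying behind the jugs; a bystander. Origin: centre of its underside.
- block_pine: Pine offcut, 26 x 44 x 22 mm, at the front of the bench; a bystander. Origin: centre of its underside.
There are look-alikes about, which are no part of the job. Of the things like the part that bears safety_cap, leave any that is blue or pink; of the rest the larger one is meant.

How it is judged:
By the outcome, as a careful person would: the job done as asked, in the order asked, and still so for the second after the job is handed in, with the robot touching nothing.
It also fails if it takes over 58 s, if anything falls off the work surface, if the arm or the gripper's body presses on something with over 40 N, if the wrist force passes 120 N, or if a joint passes its speed limit or range.

ROBOT

A 6-joint arm with a two-finger parallel gripper is mounted at the origin on a cart in front of the work surface, level with it; the furniture and walls round the work are solid. World frame = base frame: x ahead of the robot, y to its left, z up, the work surface at z = 0. Lengths are in m, angles in rad, forces in N, time in s.
With the tool pointing down it reaches from about 0.225 to 0.725 m from the base axis. Payload 3.1 kg.
Tool frame: the origin (TCP) lies at the very end of the fingers, on their centre line; the grasp point (between the pads) lies 19 mm behind it; z points along the fingers, y is the line along which they close (so a half turn about z gives the same grasp; the last joint's range is limited). The gripper opens to 85 mm and grips with 20 to 120 N. Pads are 22 mm wide; open, the fingers measure 114 mm over their backs; the gripper's body (76 mm by 85 mm) begins 54 mm behind the grasp point. The pads swing forward as they close: fully open they stand 13 mm farther back than shut.
Start: joints at [1.177, 0.048, 0.099, 1.622, 0, 1.443], TCP at [0.138, 0.507, 0.231] pointing down, gripper open.
Joint ranges: [-2.91, 2.91], [-0.99, 1.94], [-1.21, 1.42], [-2.12, 2.29], [-1.49, 1.47], [-3.14, 3.14]. Speed limits (rad/s): [2.79, 2.79, 3.14, 3.14, 3.14, 3.14].

INTERFACE

Orientations are given as a unit quaternion [w, x, y, z].
In Python, from bench import bot, snapshot, get_calibration gives the robot as it stands. The module is installed in compiled form; this text tells all that it offers.
- The arm moves only by the tool play_rows, never from a script. Its argument "moves" is a list of rows, each a list of 4 numbers: the shift along the world's x, y, z in m, then the turn about the world's z in degrees. A call has 1 to 5 rows; each row is the pose to reach, as a shift and turn from the pose commanded when the call began; what a row does not reach only later rows make up. A row lasts 1/12 s, in which the tool goes at most 41.7 mm and 7.16 degrees, less where a joint would pass 70% of its speed; a pose out of reach is approached as far as the arm can. A call with a gripper value outside its range is refused whole. "grip" is the opening, from -1 (shut) to 1 (fully open), so that 0 is half open, set as the call begins (left out, the last holds). The fingers move at their own pace and stop on an object; "squeeze" is the grip in N (left out, the last holds). Time passes only in rows, so rows that repeat a pose let the fingers close. It gives the time, the measured TCP pose, the force, the opening and the grip force at its end, in the units of the state.
- bot.get_obs(): the state, without advancing time (a new reading comes with each control period).
- snapshot(name): name is "scene" or "top"; returns the picture (480x640x3 uint8, blue, green, red); there is no depth.
- get_calibration(name): a dict with "vfov" (degrees; the focal length in pixels is half the picture's height over the tangent of half this angle, whatever the lens; pixels are square), "cx", "cy" (the principal point, pixels), "eye" and "attitude" of the camera in the world. Camera axes: x right, y down, z forward; pixel columns grow to the right and rows downward; lengths in m; the calibration is good to about 2 mm. A picture is of the moment at which its call begins. get_calibration takes no time and is no camera call.
- bot.finish_job(): hands the job in; it is judged then, once.
The state is a dict: "time_s": time; "joint_positions": joint angles; "joint_vel": joint speeds; "effort": joint torques, N m; "ee_pos": TCP position; "tcp_rot": TCP orientation; "ft_force": force on the tool from outside, world axes, zero at the start; "moment": the same for the moment, N m; "grip_width": finger opening in m; "grasp_force": force on a finger pad.
Only numpy, scipy, OpenCV 4.12 (cv2) and the standard library are available. Lean on these libraries where they do the work, as an engineer would, in place of code of your own. Each camera call takes 0.05 s, during which the arm holds its last target. There are 200 camera calls.

## Working session

There is one attempt and no reset: what is moved stays moved. The work goes in short steps, Python scripts to look and compute and a tool call to move; the robot and the scene stay as the last step left them, time stands still between calls to the robot, and variables do not carry over. Pictures are saved under pics/ and viewed, at most 10 in all, crops included, and the job is handed in when it is done.

Besides the shell and the picture viewer there is one more tool, called after "Emit:" by a JSON object that holds its "fn" and its "kwargs". play_rows: Moves the arm, as the interface text tells. Its arguments: {"type":"object","properties":{"moves":{"type":"array"},"grip":{"type":"number"},"squeeze":{"type":"number"}},"required":["moves"]}

```bash
mkdir -p pics
python3 - <<'E'
from bench import bot, snapshot, get_calibration
import cv2
for n in("scene","top"):
    cv2.imwrite(f"pics/{n}0.png",snapshot(n)); print(n,get_calibration(n))
o=bot.get_obs(); print(o)
E
```

```text
scene {'vfov': 43.31097437269699, 'cx': 320.0393467098165, 'cy': 242.93971014757523, 'eye': array([-0.2788748 , -0.8632395 ,  0.82026512]), 'attitude': array([-0.47380695,  0.80574275, -0.30262483,  0.1862896 ])}
top {'vfov': 49.71849939346448, 'cx': 325.40945773679454, 'cy': 236.02368634401213, 'eye': array([0.44485459, 0.02892457, 1.4796647 ]), 'attitude': array([ 0.02628372, -0.70406286,  0.70914339, -0.02683859])}
{'time_s': 0.1, 'joint_positions': array([ 1.17723212e+00,  4.86921960e-02,  9.77257383e-02,  1.62197194e+00,
       -1.84606774e-05,  1.44297230e+00]), 'joint_vel': array([-2.84323077e-04, -1.82603865e-03,  2.19711611e-03, -1.07569092e-03,
       -7.49919113e-05, -8.44829405e-05]), 'effort': array([ 4.16109149e-03, -3.39854228e+01,  3.20934069e+01,  1.58086955e-02,
       -4.94628944e-05,  5.32951390e-07]), 'ee_pos': array([0.13769465, 0.50605119, 0.2302117 ]), 'tcp_rot': array([-2.67142284e-04,  1.32479395e-01,  9.91185181e-01, -1.03722561e-03]), 'ft_force': array([0.21373189, 0.96184791, 0.42801873]), 'moment': array([ 0.06860174, -0.00825818,  0.03769452]), 'grasp_force': 0.0, 'grip_width': 0.0857270606601186}
```

View pics/scene0.png

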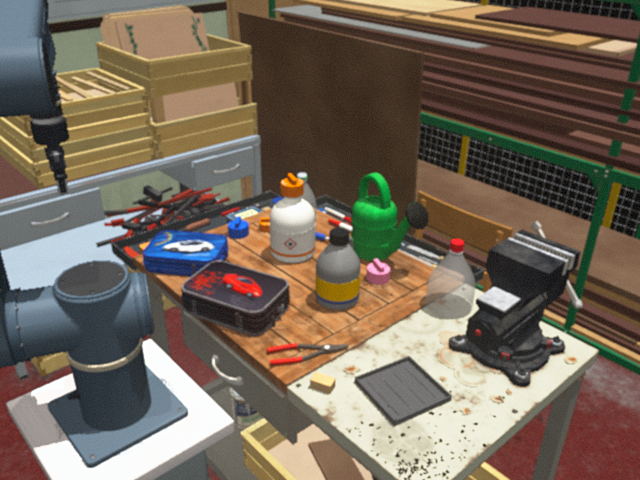

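View pics/top0.png

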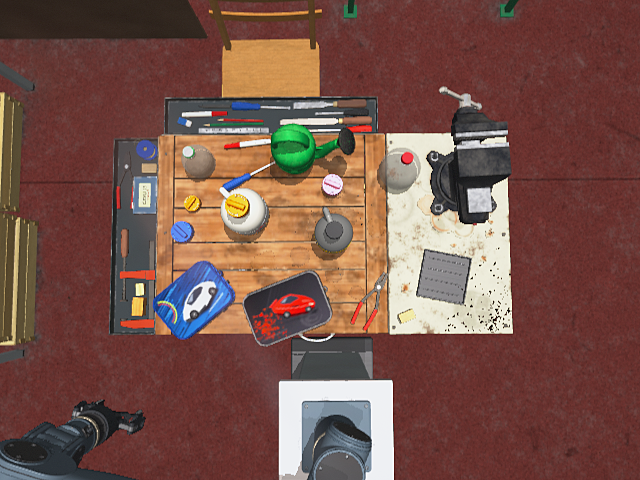

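Candidates for safety_cap in the top view are:
- orange cap on the white jug (237,205)
- small orange cap on the bench (192,203)
- blue cap (181,232)
- pink cap (332,184)

Blue and pink are ruled out. Of the two orange ones, the larger, on the white jug, is the one meant. I'll confirm it in an enlarged crop.

Run:
```python
import cv2,numpy as np
t=cv2.imread("pics/top0.png");s=cv2.imread("pics/scene0.png")
a=cv2.resize(t[160:260,160:290],None,fx=6,fy=6,interpolation=cv2.INTER_CUBIC)
cv2.imwrite("pics/c1.png",a)
b=cv2.resize(s[165:275,255:335],None,fx=5,fy=5,interpolation=cv2.INTER_CUBIC)
c=cv2.resize(t[235:315,395:485],(450,400),interpolation=cv2.INTER_CUBIC)
o=np.zeros((550,800,3),np.uint8);o[:550,:400]=b;o[:400,400:800]=c[:,:400];cv2.imwrite("pics/c2.png",o)
```

```text
(no output)
```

View pics/c1.png

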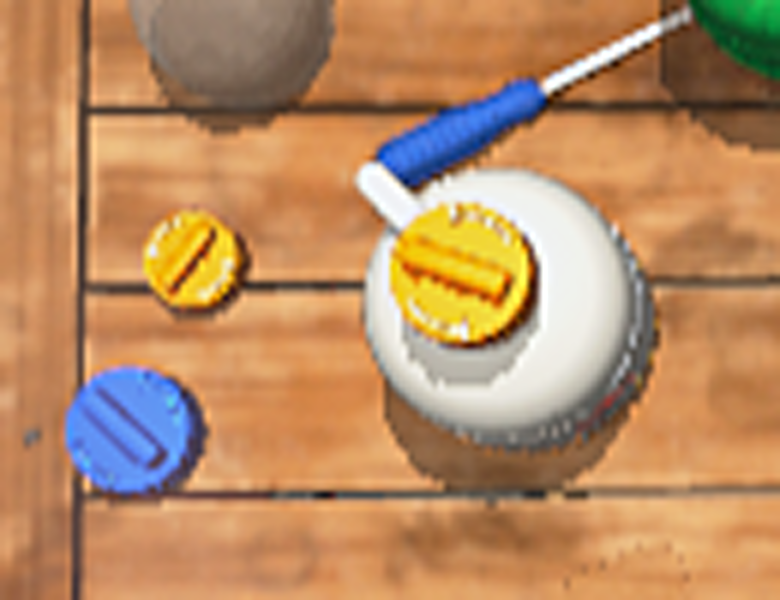

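View pics/c2.png

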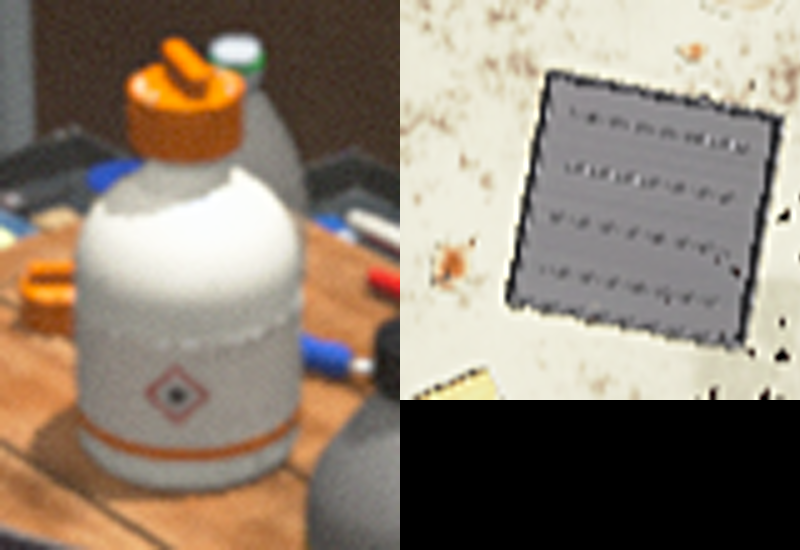

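The crop confirms it: the large orange cap sits on the white jug, with its disc centred at about (237,205.7) and the bar running about 16° down to the right. The handle is at upper left, about (223,192). The tray corners in the top view are about (425,249), (471,259), (464,305) and (417,296).

```bash
cat > h.py <<'E'
import numpy as np
from scipy.spatial.transform import Rotation as R
from bench import bot,snapshot,get_calibration
def ray(n,u,v):
    c=get_calibration(n);f=240/np.tan(np.radians(c["vfov"]/2))
    w,x,y,z=c["attitude"];d=R.from_quat([x,y,z,w]).apply([(u-c["cx"])/f,(v-c["cy"])/f,1]);return c["eye"],d
def at(n,u,v,z):
    e,d=ray(n,u,v);return (e+d*(z-e[2])/d[2])
def tri(u1,v1,u2,v2):
    e,d=ray("top",u1,v1);g,k=ray("scene",u2,v2)
    s=np.linalg.lstsq(np.c_[d,-k],g-e,rcond=None)[0];return e+d*s[0],g+k*s[1]
def yaw(o):
    w,x,y,z=o["tcp_rot"];m=R.from_quat([x,y,z,w]).as_matrix();return np.degrees(np.arctan2(m[1,1],m[0,1])),m
E
python3 - <<'E'
from h import *
np.set_printoptions(precision=4,suppress=True)
c1=lambda u,v:(u/6+160-.4,v/6+160-.4)
print("deck",at("top",*c1(463,274),.2095))
print("bottom jug?",)
a=at("top",*c1(400,250),.2255);b=at("top",*c1(508,278),.2255);print("bar",a,b,(a+b)/2,np.degrees(np.arctan2(*(b-a)[[1,0]])),np.linalg.norm(b-a))
print("handle",at("top",*c1(380,185),.155))
s=lambda u,v:(u/5+255-.4,v/5+165-.4)
print("scene deck",at("scene",*s(186,86),.2095))
print("scene bar",at("scene",*s(172,44),.2255),at("scene",*s(203,84),.2255))
print(tri(*c1(463,274),*s(186,86)))
T=[at("top",(u-400)/5+395-.4,v/5+235-.4,.014) for u,v in((550,72),(782,118),(745,348),(508,303))]
print(T,np.mean(T,0)); o=bot.get_obs();print(yaw(o))
print("oil",at("top",333,230,.18),"can",at("top",293,142,.2))
E
```

```text
deck [0.6182 0.246  0.2095]
bottom jug?
bar [0.6261 0.2689 0.2255] [0.6143 0.2249 0.2255] [0.6202 0.2469 0.2255] -105.00272532430704 0.04552105348183411
handle [0.6645 0.2912 0.155 ]
scene deck [0.6266 0.2525 0.2095]
scene bar [0.6322 0.2705 0.2255] [0.611  0.2198 0.2255]
(array([0.6176, 0.2451, 0.2144]), array([0.6194, 0.2436, 0.2144]))
[array([ 0.5163, -0.2533,  0.014 ]), array([ 0.4893, -0.384 ,  0.014 ]), array([ 0.3603, -0.3595,  0.014 ]), array([ 0.3864, -0.2269,  0.014 ])] [ 0.4381 -0.3059  0.014 ]
(np.float64(74.77422546359024), array([[-0.9649,  0.2626, -0.0008],
       [ 0.2626,  0.9649, -0.002 ],
       [ 0.0003, -0.0021, -1.    ]]))
oil [0.5578 0.0083 0.18  ] can [0.7786 0.1073 0.2   ]
```

Emit:
{"fn": "play_rows", "kwargs": {"moves": [[0.032,-0.017,0.014,-6],[0.064,-0.035,0.028,-12],[0.096,-0.052,0.042,-18],[0.128,-0.07,0.056,-24],[0.16,-0.087,0.07,-30]], "grip": 0, "squeeze": 30}}

```text
time_s: 0.52
ee_pos: [0.2989, 0.4183, 0.3014]
tcp_rot: [-0.0, 0.387, 0.922, -0.0]
ft_force: [0.5, 1.2, 0.7]
grip_width: 0.043
grasp_force: 0.0
```

Emit:
{"fn": "play_rows", "kwargs": {"moves": [[0.032,-0.017,0,-6],[0.064,-0.035,0,-12],[0.096,-0.052,0,-18],[0.128,-0.07,0,-24],[0.16,-0.087,0,-30]]}}

```text
time_s: 0.93
ee_pos: [0.4592, 0.3312, 0.3008]
tcp_rot: [-0.0, 0.613, 0.79, -0.0]
ft_force: [0.5, -0.0, -0.0]
grip_width: 0.043
grasp_force: 0.0
```

Emit:
{"fn": "play_rows", "kwargs": {"moves": [[0.032,-0.017,0,-6],[0.064,-0.035,0,-12],[0.096,-0.052,0,-18],[0.128,-0.07,0,-24],[0.16,-0.087,0,-30]]}}

```text
time_s: 1.35
ee_pos: [0.6191, 0.2443, 0.3006]
tcp_rot: [-0.0, 0.796, 0.605, -0.0]
ft_force: [-0.1, 0.4, -0.6]
grip_width: 0.0423
grasp_force: 0.0
```

Emit:
{"fn": "play_rows", "kwargs": {"moves": [[0,0,0,0]]}}

```text
time_s: 1.43
ee_pos: [0.6233, 0.2408, 0.295]
tcp_rot: [0.0, 0.797, 0.603, -0.003]
ft_force: [-0.6, 0.2, -2.6]
grip_width: 0.0425
grasp_force: 0.0
```

Run:
```python
from h import *
import cv2
s=snapshot("scene");t=snapshot("top")
o=bot.get_obs();print(o["ee_pos"],yaw(o)[0],o["joint_positions"],o["ft_force"],o["joint_vel"])
a=cv2.resize(s[120:230,230:350],(400,367),interpolation=cv2.INTER_CUBIC);b=cv2.resize(t[140:250,180:300],(400,367),interpolation=cv2.INTER_CUBIC)
cv2.imwrite("pics/d.png",np.hstack([a,b]))
```

```text
[0.61884508 0.24425225 0.29801467] -15.344357619681137 [2.75053753e-01 5.01028428e-01 7.83874996e-01 1.85867009e+00
 2.96406719e-04 2.11365367e+00] [ 0.45709048  0.67011138 -0.35845018] [ 0.04003852 -0.0686958  -0.01781705  0.01346226  0.00964836 -0.00285434]
```

View pics/d.png

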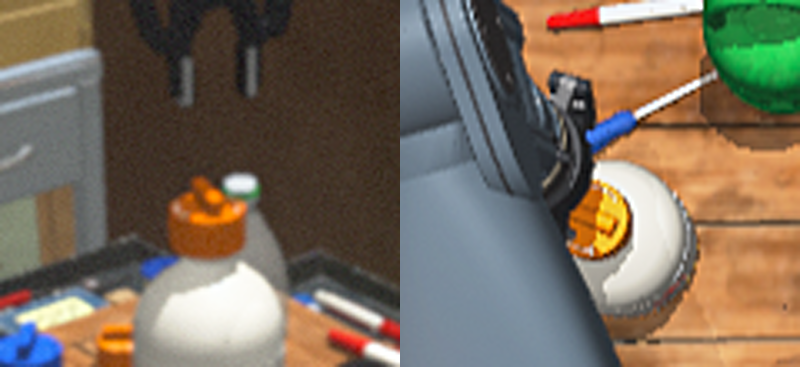

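The fingers hover over the cap, straddling the bar. I'll descend around it.

Emit:
{"fn": "play_rows", "kwargs": {"moves": [[0.001,0.001,-0.02,0],[0.001,0.001,-0.04,0],[0.001,0.001,-0.06,0],[0.001,0.001,-0.075,0],[0.001,0.001,-0.084,0]]}}

```text
time_s: 1.95
ee_pos: [0.6166, 0.2474, 0.2157]
tcp_rot: [-0.001, 0.794, 0.608, -0.001]
ft_force: [-0.1, 0.3, -0.6]
grip_width: 0.0428
grasp_force: 0.0
```

Emit:
{"fn": "play_rows", "kwargs": {"moves": [[0,0,0,0],[0,0,0,0]]}}

```text
time_s: 2.12
ee_pos: [0.6179, 0.2471, 0.2178]
tcp_rot: [-0.0, 0.794, 0.608, -0.0]
ft_force: [-0.5, -0.6, 1.1]
grip_width: 0.0427
grasp_force: 0.0
```

Run:
```python
from h import *
import cv2
s=snapshot("scene")
o=bot.get_obs();print(o["ee_pos"],yaw(o)[0],o["ft_force"],o["moment"])
cv2.imwrite("pics/e.png",cv2.resize(s[140:230,240:350],(770,600),interpolation=cv2.INTER_CUBIC))
```

```text
[0.61864604 0.2471708  0.21880379] -15.1699051389153 [-0.72874924  0.36606191  0.10383709] [-0.00590744 -0.00212913 -0.03437863]
```

View pics/e.png

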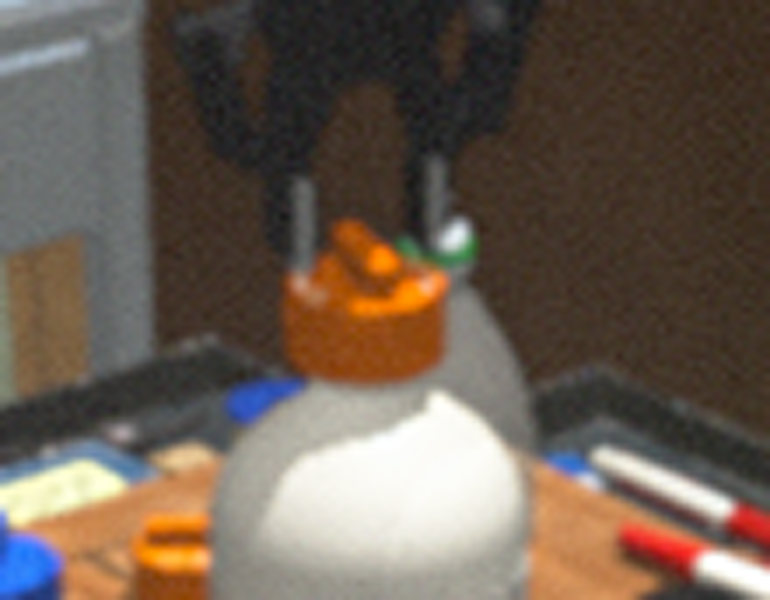

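The fingers straddle the bar evenly, so I'll close on it.

Emit:
{"fn": "play_rows", "kwargs": {"moves": [[0,0,0,0],[0,0,0,0],[0,0,0,0],[0,0,0,0],[0,0,0,0]], "grip": -1, "squeeze": 30}}

```text
time_s: 2.58
ee_pos: [0.6196, 0.2468, 0.219]
tcp_rot: [0.0, 0.795, 0.607, 0.001]
ft_force: [0.1, -0.7, 5.3]
grip_width: 0.0109
grasp_force: 31.8
```

Emit:
{"fn": "play_rows", "kwargs": {"moves": [[0,0,0,0],[0,0,-0.002,0],[0,0,-0.004,0],[0,0,-0.004,0]]}}

```text
time_s: 2.92
ee_pos: [0.6197, 0.2468, 0.2179]
tcp_rot: [0.001, 0.795, 0.607, 0.003]
ft_force: [-2.0, -0.6, 12.1]
grip_width: 0.0107
grasp_force: 32.6
```

```bash
cat > s.py <<'E'
from h import *
o=bot.get_obs();np.set_printoptions(precision=4,suppress=True);print(o["ee_pos"],round(yaw(o)[0],2),o["ft_force"],o["moment"],o["grip_width"],o["grasp_force"],o["joint_positions"][5])
E
python3 s.py
```

```text
[0.6197 0.2468 0.2179] -15.23 [-1.9582 -0.5655 12.133 ] [-0.1502  0.4902  0.0075] 0.01067545565399032 32.612741589546204 2.115072789973704
```

Emit:
{"fn": "play_rows", "kwargs": {"moves": [[0,0,-0.002,0],[0,0,-0.004,0],[0,0,-0.004,0],[0,0,-0.004,0]], "squeeze": 40}}

```text
time_s: 3.25
ee_pos: [0.6198, 0.2469, 0.2175]
tcp_rot: [0.002, 0.795, 0.607, 0.004]
ft_force: [-5.0, -1.6, 21.1]
grip_width: 0.0105
grasp_force: 43.0
```

```bash
python3 s.py
```

```text
[0.6198 0.2469 0.2175] -15.23 [-5.0467 -1.6294 21.1129] [-0.3213  1.1386 -0.0008] 0.010451039242844896 42.952954173088074 2.1151060593820707
```

It sank only ~1.5 mm at 21 N, so it's probably on a dog. I'll ease off, turn and press again, trimming the sideways load as I go.

Emit:
{"fn": "play_rows", "kwargs": {"moves": [[-0.002,0,0.006,0],[-0.002,0,0.006,7],[-0.002,0,0.006,14],[-0.002,0,0.006,21],[-0.002,0,0.006,21]]}}

```text
time_s: 3.67
ee_pos: [0.6185, 0.2468, 0.2184]
tcp_rot: [0.002, 0.669, 0.743, 0.003]
ft_force: [1.2, -0.6, 7.9]
grip_width: 0.0102
grasp_force: 41.5
```

Emit:
{"fn": "play_rows", "kwargs": {"moves": [[0,0,-0.002,0],[0,0,-0.004,0],[0,0,-0.006,0],[0,0,-0.006,0],[0,0,-0.006,0]]}}

```text
time_s: 4.08
ee_pos: [0.6187, 0.2469, 0.2178]
tcp_rot: [0.003, 0.671, 0.742, 0.005]
ft_force: [-3.0, -1.8, 20.4]
grip_width: 0.0102
grasp_force: 42.9
```

```bash
python3 s.py
```

```text
[0.6187 0.2469 0.2178] 5.77 [-3.0256 -1.79   20.4345] [-0.2827  0.789   0.0292] 0.010176566968590645 42.941102385520935 1.7493819371224155
```

Emit:
{"fn": "play_rows", "kwargs": {"moves": [[0,0,0.006,0],[0,0,0.006,7],[0,0,0.006,14],[0,0,0.006,18],[0,0,0.006,18]]}}

```text
time_s: 4.5
ee_pos: [0.6184, 0.2467, 0.2183]
tcp_rot: [0.002, 0.545, 0.838, 0.002]
ft_force: [0.7, -1.2, 7.6]
grip_width: 0.0103
grasp_force: 41.5
```

Emit:
{"fn": "play_rows", "kwargs": {"moves": [[0,0,-0.002,0],[0,0,-0.004,0],[0,0,-0.006,0],[0,0,-0.006,0],[0,0,-0.006,0]]}}

```text
time_s: 4.92
ee_pos: [0.6185, 0.2467, 0.2145]
tcp_rot: [0.003, 0.546, 0.838, 0.003]
ft_force: [-1.5, 0.0, 13.0]
grip_width: 0.0104
grasp_force: 42.1
```

```bash
python3 s.py
```

```text
[0.6185 0.2467 0.2145] 23.76 [-1.5259  0.021  13.0439] [-0.18    0.2624  0.0188] 0.01044144042819415 42.11117684841156 1.4352454363142821
```

It dropped, so the teeth are engaged. I'll press to about 20 N and drive anticlockwise.

Emit:
{"fn": "play_rows", "kwargs": {"moves": [[0,0,-0.003,0],[0,0,-0.005,0],[0,0,-0.005,7],[0,0,-0.005,14],[0,0,-0.005,21]]}}

```text
time_s: 5.33
ee_pos: [0.6185, 0.2467, 0.2144]
tcp_rot: [0.005, 0.382, 0.924, 0.004]
ft_force: [-4.7, -1.7, 25.0]
grip_width: 0.0103
grasp_force: 43.5
```

```bash
python3 s.py
```

```text
[0.6185 0.2467 0.2144] 45.1 [-4.7199 -1.7082 24.9928] [-0.4017  1.0235 -0.1043] 0.010319686705138805 43.48056972026825 1.0629060551446008
```

Emit:
{"fn": "play_rows", "kwargs": {"moves": [[-0.001,0,0.001,6],[-0.001,0,0.001,12],[-0.001,0,0.001,18],[-0.001,0,0.001,24]]}}

```text
time_s: 5.67
ee_pos: [0.6191, 0.2472, 0.2145]
tcp_rot: [0.007, 0.182, 0.983, 0.003]
ft_force: [-0.8, -0.1, 20.6]
grip_width: 0.0105
grasp_force: 43.0
```

```bash
python3 s.py
```

```text
[0.6191 0.2472 0.2145] 69.03 [-0.823  -0.1486 20.6008] [-0.1313  0.2443 -0.1217] 0.010479689863156033 43.00152540206909 0.6455198385010863
```

Emit:
{"fn": "play_rows", "kwargs": {"moves": [[0,0,0,5],[0,0,0,10],[0,0,0,15],[0,0,0,20],[0,0,0,20]]}}

```text
time_s: 6.08
ee_pos: [0.619, 0.247, 0.2144]
tcp_rot: [0.007, 0.01, 1.0, 0.002]
ft_force: [-0.7, -1.5, 21.1]
grip_width: 0.0105
grasp_force: 43.0
```

```bash
python3 s.py
```

```text
[0.619  0.247  0.2144] 88.9 [-0.6573 -1.4668 21.142 ] [-0.2591  0.3388 -0.0481] 0.010526909414811986 43.01910996437073 0.29853090273515054
```

Emit:
{"fn": "play_rows", "kwargs": {"moves": [[0,0,0,4],[0,0,0,8],[0,0,0,12]]}}

```text
time_s: 6.33
ee_pos: [0.6189, 0.2468, 0.2144]
tcp_rot: [0.007, -0.095, 0.995, 0.001]
ft_force: [-1.6, -0.9, 21.4]
grip_width: 0.0107
grasp_force: 43.1
```

```bash
python3 s.py
```

```text
[0.6189 0.2468 0.2144] 100.92 [-1.598  -0.8647 21.4294] [-0.3014  0.3928 -0.1574] 0.010698343993596407 43.050439953804016 0.0887480382798552
```

Emit:
{"fn": "play_rows", "kwargs": {"moves": [[0,0,0,3],[0,0,0,6]]}}

```text
time_s: 6.5
ee_pos: [0.619, 0.2468, 0.2145]
tcp_rot: [0.007, -0.147, 0.989, 0.0]
ft_force: [-0.6, -1.0, 22.2]
grip_width: 0.0104
grasp_force: 43.0
```

```bash
python3 s.py
```

```text
[0.619  0.2468 0.2145] 106.87 [-0.6039 -0.9507 22.2156] [-0.349   0.4089 -0.1185] 0.010397050245602104 43.04726421833038 -0.015151953560219733
```

Emit:
{"fn": "play_rows", "kwargs": {"moves": [[0,0,0,3],[0,0,0,6]]}}

```text
time_s: 6.67
ee_pos: [0.619, 0.2467, 0.2145]
tcp_rot: [0.007, -0.198, 0.98, -0.0]
ft_force: [-1.8, -2.3, 21.3]
grip_width: 0.0106
grasp_force: 43.0
```

```bash
python3 s.py
```

```text
[0.619  0.2467 0.2145] 112.86 [-1.7699 -2.2802 21.3217] [-0.3658  0.3178 -0.082 ] 0.010603355150208993 43.04343938827515 -0.11978480852912857
```

Emit:
{"fn": "play_rows", "kwargs": {"moves": [[0,0,0,3],[0,0,0,6]]}}

```text
time_s: 6.83
ee_pos: [0.6191, 0.2466, 0.2144]
tcp_rot: [0.007, -0.249, 0.968, -0.0]
ft_force: [-1.0, -1.2, 21.3]
grip_width: 0.0106
grasp_force: 43.0
```

```bash
python3 s.py
```

```text
[0.6191 0.2466 0.2144] 118.86 [-1.0346 -1.1603 21.3078] [-0.4184  0.3359 -0.1632] 0.01061422468252545 43.046135902404785 -0.22455565457986604
```

95° has been driven since engagement, so the cap should be free. I'll do a gentle lift test.

Emit:
{"fn": "play_rows", "kwargs": {"moves": [[0,0,0.004,0],[0,0,0.008,0],[0,0,0.012,0],[0,0,0.016,0],[0,0,0.016,0]]}}

```text
time_s: 7.25
ee_pos: [0.6171, 0.2461, 0.2212]
tcp_rot: [0.001, -0.248, 0.969, -0.001]
ft_force: [3.7, -0.9, 0.7]
grip_width: 0.0106
grasp_force: 40.7
```

```bash
python3 s.py
```

```text
[0.6171 0.2461 0.2212] 118.74 [ 3.6648 -0.87    0.7065] [-0.1836 -0.9335 -0.0017] 0.010560720798468403 40.66475450992584 -0.22235531850607207
```

Emit:
{"fn": "play_rows", "kwargs": {"moves": [[0.002,0,0.002,0],[0.002,0,0.004,0],[0.002,0,0.004,0]]}}

```text
time_s: 7.5
ee_pos: [0.6172, 0.2464, 0.2242]
tcp_rot: [-0.002, -0.248, 0.969, 0.0]
ft_force: [1.6, -0.4, -1.6]
grip_width: 0.0102
grasp_force: 40.3
```

```bash
python3 s.py
```

```text
[0.6172 0.2464 0.2242] 118.77 [ 1.5905 -0.3809 -1.5919] [-0.2258 -0.2423  0.0095] 0.010194991348697235 40.341981053352356 -0.22323241896522011
```

The cap is free: only its own weight is on the tool. I'll lift it straight up.

Emit:
{"fn": "play_rows", "kwargs": {"moves": [[0,0,0.005,0],[0,0,0.01,0],[0,0,0.015,0],[0,0,0.02,0],[0,0,0.025,0]]}}

```text
time_s: 7.92
ee_pos: [0.6176, 0.2469, 0.2514]
tcp_rot: [0.0, -0.249, 0.969, 0.0]
ft_force: [-0.3, -0.5, -0.6]
grip_width: 0.0101
grasp_force: 40.4
```

Emit:
{"fn": "play_rows", "kwargs": {"moves": [[0,0,0.01,0],[0,0,0.02,0],[0,0,0.03,0],[0,0,0.04,0],[0,0,0.04,0]]}}

```text
time_s: 8.33
ee_pos: [0.6185, 0.247, 0.2937]
tcp_rot: [0.002, -0.249, 0.969, 0.0]
ft_force: [-0.2, 0.4, -0.2]
grip_width: 0.0104
grasp_force: 40.4
```

```bash
python3 s.py
python3 - <<'E'
from h import *
import cv2
s=snapshot("scene")
cv2.imwrite("pics/f.png",cv2.resize(s[110:290,220:400],(600,600),interpolation=cv2.INTER_CUBIC))
E
```

```text
[0.6185 0.247  0.2937] 118.78 [-0.2134  0.3912 -0.2397] [ 0.0146 -0.0238  0.0019] 0.010378834397952912 40.445138812065125 -0.223200539592221
```

View pics/f.png

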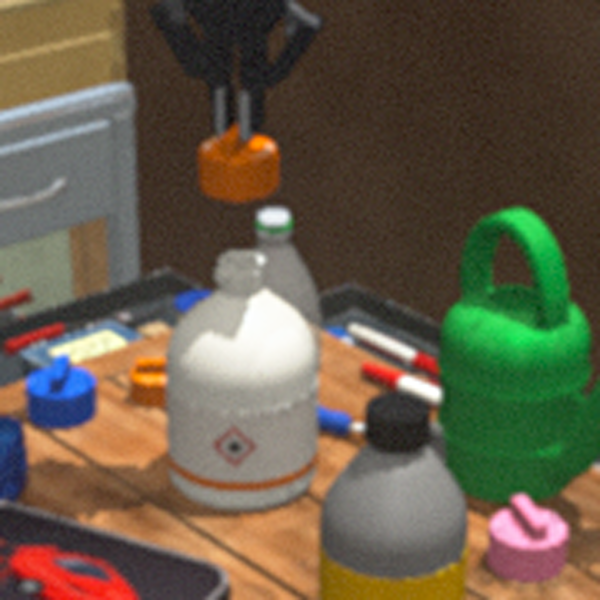

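The cap is off, and the jug stands with its label where it was. I'll carry the cap to the tray centre, (0.438, -0.306).

Emit:
{"fn": "play_rows", "kwargs": {"moves": [[-0.005,-0.015,0,0],[-0.014,-0.043,0,0],[-0.025,-0.077,0,0],[-0.035,-0.108,0,0],[-0.046,-0.14,0,0]]}}

```text
time_s: 8.8
ee_pos: [0.5709, 0.1056, 0.2894]
tcp_rot: [-0.001, -0.249, 0.969, 0.0]
ft_force: [-0.2, 0.3, -1.1]
grip_width: 0.0106
grasp_force: 40.4
```

Emit:
{"fn": "play_rows", "kwargs": {"moves": [[-0.01,-0.03,0,0],[-0.02,-0.06,0,0],[-0.03,-0.09,0,0],[-0.04,-0.12,0,0],[-0.05,-0.15,0,0]]}}

```text
time_s: 9.22
ee_pos: [0.5208, -0.0445, 0.2897]
tcp_rot: [-0.0, -0.249, 0.969, 0.0]
ft_force: [-0.2, 0.1, -0.6]
grip_width: 0.0106
grasp_force: 40.4
```

Emit:
{"fn": "play_rows", "kwargs": {"moves": [[-0.01,-0.03,0,0],[-0.02,-0.06,0,0],[-0.03,-0.09,0,0],[-0.04,-0.12,0,0],[-0.05,-0.15,0,0]]}}

```text
time_s: 9.63
ee_pos: [0.4709, -0.1944, 0.2898]
tcp_rot: [-0.0, -0.249, 0.969, 0.0]
ft_force: [-0.0, -0.1, -0.6]
grip_width: 0.0103
grasp_force: 40.4
```

Emit:
{"fn": "play_rows", "kwargs": {"moves": [[-0.01,-0.03,0,0],[-0.02,-0.06,0,0],[-0.03,-0.09,0,0],[-0.035,-0.108,0,0],[-0.035,-0.113,0,0]]}}

```text
time_s: 10.05
ee_pos: [0.4353, -0.3091, 0.2892]
tcp_rot: [-0.001, -0.246, 0.969, 0.0]
ft_force: [0.5, 0.5, -1.9]
grip_width: 0.0103
grasp_force: 40.4
```

Emit:
{"fn": "play_rows", "kwargs": {"moves": [[0,0,-0.03,0],[0,0,-0.06,0],[0,0,-0.09,0],[0,0,-0.12,0],[0,0,-0.15,0]]}}

```text
time_s: 10.47
ee_pos: [0.4369, -0.3053, 0.1386]
tcp_rot: [0.0, -0.249, 0.969, 0.0]
ft_force: [0.1, 0.6, -1.2]
grip_width: 0.0105
grasp_force: 40.4
```

Emit:
{"fn": "play_rows", "kwargs": {"moves": [[0,0,-0.02,0],[0,0,-0.04,0],[0,0,-0.055,0],[0,0,-0.06,0],[0,0,-0.06,0]]}}

```text
time_s: 10.88
ee_pos: [0.4357, -0.3045, 0.0781]
tcp_rot: [-0.001, -0.249, 0.969, 0.002]
ft_force: [0.6, 0.9, -2.5]
grip_width: 0.0102
grasp_force: 40.4
```

```bash
python3 s.py
python3 - <<'E'
from h import *
import cv2
s=snapshot("scene")
cv2.imwrite("pics/g.png",cv2.resize(s[300:440,320:480],(685,600),interpolation=cv2.INTER_CUBIC))
E
```

```text
[ 0.4357 -0.3045  0.0781] 118.82 [ 0.6233  0.8983 -2.4517] [ 0.0098 -0.02   -0.0162] 0.010155517481899155 40.41162550449371 -1.2392642599438457
```

View pics/g.png

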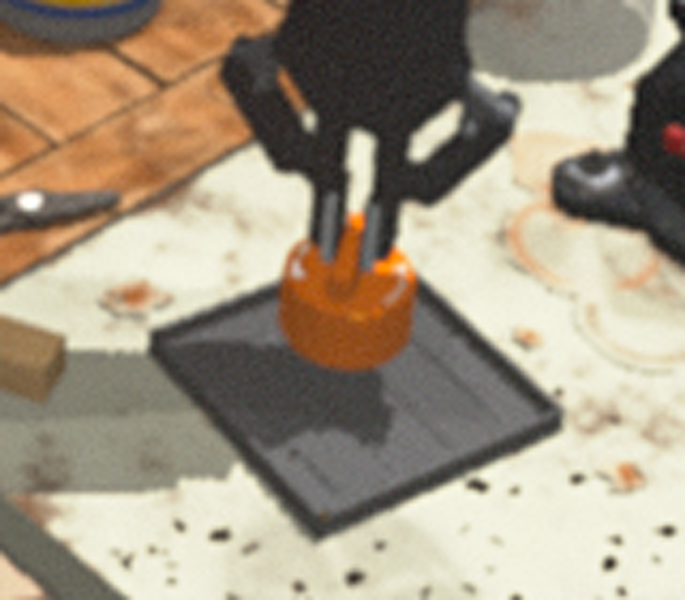

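The cap is upright over the middle of the tray. I'll lower it gently.

Emit:
{"fn": "play_rows", "kwargs": {"moves": [[0,0,-0.008,0],[0,0,-0.016,0],[0,0,-0.022,0],[0,0,-0.027,0],[0,0,-0.029,0]]}}

```text
time_s: 11.35
ee_pos: [0.4364, -0.306, 0.0502]
tcp_rot: [-0.0, -0.248, 0.969, 0.001]
ft_force: [-0.8, 0.3, -1.2]
grip_width: 0.0103
grasp_force: 40.4
```

Emit:
{"fn": "play_rows", "kwargs": {"moves": [[0,0,-0.001,0],[0,0,-0.002,0],[0,0,-0.003,0],[0,0,-0.003,0]]}}

```text
time_s: 11.68
ee_pos: [0.437, -0.3066, 0.0484]
tcp_rot: [0.0, -0.248, 0.969, -0.0]
ft_force: [-0.6, 0.2, -0.8]
grip_width: 0.0105
grasp_force: 40.4
```

```bash
python3 s.py
```

```text
[ 0.437  -0.3066  0.0484] 118.77 [-0.645   0.1803 -0.772 ] [ 0.0127 -0.0044  0.0261] 0.010479845492601711 40.414220094680786 -1.239476208057661
```

Emit:
{"fn": "play_rows", "kwargs": {"moves": [[0,0,-0.001,0],[0,0,-0.002,0],[0,0,-0.003,0],[0,0,-0.003,0]]}}

```text
time_s: 12.02
ee_pos: [0.4368, -0.3064, 0.0451]
tcp_rot: [-0.0, -0.248, 0.969, 0.0]
ft_force: [-0.9, -0.4, -1.3]
grip_width: 0.0103
grasp_force: 40.4
```

Emit:
{"fn": "play_rows", "kwargs": {"moves": [[0,0,-0.001,0],[0,0,-0.002,0],[0,0,-0.002,0]]}}

```text
time_s: 12.27
ee_pos: [0.4371, -0.3066, 0.0441]
tcp_rot: [0.0, -0.248, 0.969, -0.0]
ft_force: [-0.5, 1.1, 2.8]
grip_width: 0.0103
grasp_force: 40.9
```

```bash
python3 s.py
```

```text
[ 0.4371 -0.3066  0.0441] 118.77 [-0.4621  1.0935  2.7638] [0.2265 0.1901 0.0591] 0.01028116713895892 40.868605971336365 -1.239483733287024
```

It has touched down. I'll release and rise.

Emit:
{"fn": "play_rows", "kwargs": {"moves": [[0,0,0,0],[0,0,0,0],[0,0,0,0],[0,0,0,0]], "grip": -0.2}}

```text
time_s: 12.6
ee_pos: [0.4369, -0.3065, 0.0431]
tcp_rot: [-0.0, -0.248, 0.969, 0.0]
ft_force: [-0.1, 0.6, -0.9]
grip_width: 0.034
grasp_force: 0.0
```

Emit:
{"fn": "play_rows", "kwargs": {"moves": [[0,0,0.01,0],[0,0,0.025,0],[0,0,0.05,0],[0,0,0.08,0],[0,0,0.11,0]]}}

```text
time_s: 13.02
ee_pos: [0.4364, -0.306, 0.1545]
tcp_rot: [-0.0, -0.248, 0.969, 0.0]
ft_force: [0.1, 0.4, 0.1]
grip_width: 0.0341
grasp_force: 0.0
```

Emit:
{"fn": "play_rows", "kwargs": {"moves": [[-0.02,0,0.03,0],[-0.05,0,0.06,0],[-0.08,0,0.08,0],[-0.1,0.02,0.1,0],[-0.1,0.02,0.1,0]]}}

```text
time_s: 13.43
ee_pos: [0.3354, -0.2859, 0.2602]
tcp_rot: [0.002, -0.248, 0.969, -0.004]
ft_force: [1.3, -1.1, 1.3]
grip_width: 0.034
grasp_force: 0.0
```

```bash
python3 s.py
python3 - <<'E'
from h import *
import cv2
s=snapshot("scene");t=snapshot("top")
t0=cv2.imread("pics/top0.png")
f=lambda i:cv2.resize(i[160:260,160:260],(300,300),interpolation=cv2.INTER_CUBIC)
cv2.imwrite("pics/i.png",np.hstack([cv2.resize(s[160:440,240:480],(500,583)),np.vstack([f(t0),f(t)])[:583]]))
E
```

```text
[ 0.3354 -0.2859  0.2602] 118.68 [ 1.2735 -1.0794  1.326 ] [-0.0417 -0.0571 -0.0134] 0.03395078108122238 0.0 -1.3587500733426543
```

View pics/i.png

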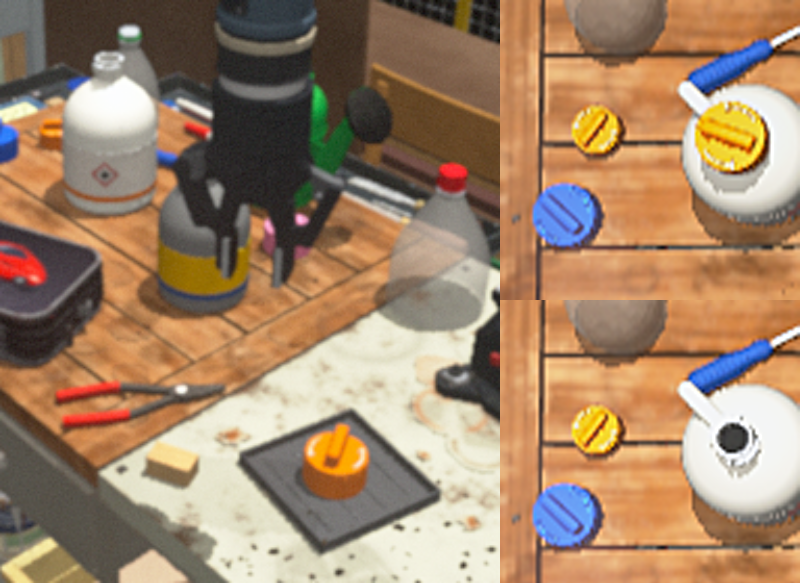

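The cap is upright in the tray. The jug is open, with its handle in the same place at the same angle as before, and nothing else has moved. I'll settle the arm and hand in.

Emit:
{"fn": "play_rows", "kwargs": {"moves": [[0,0,0,0],[0,0,0,0],[0,0,0,0]]}}

```text
time_s: 13.78
ee_pos: [0.337, -0.2862, 0.2517]
tcp_rot: [-0.001, -0.249, 0.969, 0.001]
ft_force: [-0.3, 0.1, 0.3]
grip_width: 0.0342
grasp_force: 0.0
```

```bash
python3 -c "
from bench import bot
print(bot.finish_job())"
```

```text
the job is handed in; nothing more can be done
None
```

The white solvent jug is open and its orange cap stands upright in the drip tray; in the last pictures the jug was neither moved nor turned and nothing else was disturbed, and I handed the job in at about 14 s of the 58 s allowed.

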